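# Rock a locating block out of its spring-catch nest

## Robot

A 6-joint arm with a two-finger parallel gripper is mounted at the origin on a cart in front of the work surface, level with it; the furniture and walls round the work are solid. World frame = base frame: x ahead of the robot, y to its left, z up, the work surface at z = 0. Lengths are in m, angles in degrees, forces in N, time in s.
With the tool pointing down it reaches from about 0.4 to 0.825 m from the base axis. Payload 7 kg.
Tool frame: the origin (TCP) lies between the finger pads; the fingertips stand 19 mm ahead of it and the grasp point (between the pads) is the TCP; x points along the fingers, y is the direction in which the jaws open and shut, and the axes are right-handed (so a half turn about x gives the same grasp; the last joint's range is limited). The gripper opens to 88 mm and grips with 3 to 60 N. Pads are 19 mm wide; open, the fingers measure 130 mm over their backs; the gripper's body (78 mm by 193 mm) begins 47 mm behind the grasp point.
Start: joints at [89.158, 20.546, 0.682, 0, -70.136, -16.507], TCP at [0.201, 0.644, 0.246] pointing down, gripper open.
Joint ranges: [-176.03, 176.03], [-82.01, 121.73], [-58.28, 71.71], [-173.87, 95.51], [-174.79, -0.11], [-173.66, 173.66]. Speed limits (degrees/s): [136.94, 136.94, 172.46, 180, 180, 180].

## Interface

Orientations are given as [roll, pitch, yaw] about the fixed x, y, z axes, in that order (R = Rz(yaw) Ry(pitch) Rx(roll)).
In Python, from plant import r gives the robot as it stands.
- The arm moves only by the tool send_rows, never from a script. Its argument "plan" is a list of rows, each a list of 2 entries, a list of its own where there are three numbers: the shift along the tool's x, y, z scaled (see below), then the turn, a rotation vector about the tool's x, y, z scaled (see below). A call has exactly 5 rows; each row is the pose to reach, as a shift and turn from the pose measured when the call began, along the tool's axes at that moment; what a row does not reach only later rows make up. The controller multiplies each number of a shift by 0.15 m and each number of a turn by pi/4 rad. A row lasts 1/10 s, in which the tool goes at most 50 mm and 8.59 degrees, less where a joint would pass 70% of its speed; a pose out of reach is approached as far as the arm can. A call with a number of a shift or a turn outside -1 to 1 is refused whole. A call with a gripper value outside its range is refused whole. "jaw" is the opening, from -1 (shut) to 1 (fully open), so that 0 is half open, set as the call begins (left out, the last holds). The fingers move at their own pace and stop on an object; "force" is the grip in N (left out, the last holds). Time passes only in rows, so rows that repeat a pose let the fingers close, or fill a call up. It gives the time, the measured TCP pose, the force and the opening at its end, in the units of the state.
- r.get_state(): the state, without advancing time (a new reading comes with each control period).
- r.capture(name): name is "scene" or "side" or "wrist"; returns a dict with "color" (400x640x3 uint8, red, green, blue), "range_z" (400x640 float32, m along the optical axis (not along the pixel's ray), 0 where there is no reading), "mtx" (3x3 intrinsics, pixels), "k1" (the pictures are not rectified: a ray, as slopes to the right and down, at radius r is drawn at 1 + k1 r^2 times it, then the intrinsics apply), "pose" (4x4, takes a point from camera to world coordinates). Camera axes: x right, y down, z forward; pixel columns grow to the right and rows downward; lengths in m; the calibration is good to about 2 mm. A picture is of the moment at which its call begins.
- r.close_job(): hands the job in, once; it reports no verdict.
Trained networks look in a picture, given as the dict that the camera call returned (one of the last four; its "shot" number tells which), for a name from the list of things; names that differ only in an ending like _2 or _b are one class to them, and where a whole thing is asked for, a point or a joint stands for the part that bears it (a point fixed in the world has none). Each returns a list of dicts, best first, with "score" (0 to 1); they miss things now and then, are a little off and sometimes report something else, mostly with a low value. They report only what shows in the picture. A call takes as long as a camera call. They do not tell look-alikes from the thing itself.
- r.find_in(picture, target): "uv" ([column, row] in pixels, amid what is visible of it).
- r.trace(picture, target): "mask" (400x640 bool, what is visible of it) and "uv" ([column, row] in pixels, amid what is visible of it).
The state is a dict: "time_s": time; "joints": joint angles; "qd": joint speeds; "joint_torque": joint torques, N m; "tcp_pos": TCP position; "eef_rot": TCP orientation; "contact_force": force on the tool from outside, world axes, zero at the start; "moment": the same for the moment, N m; "gripper_width": finger opening in m.
Only numpy, scipy, OpenCV 4.12 (cv2) and the standard library are available. Lean on these libraries where they do the work, as an engineer would, in place of code of your own. Each camera call takes 0.05 s, during which the arm holds its last target. There are 200 camera calls.

## Task

Take the white lens box off the blue-stemmed locating block and set it down flat on the bare table, off the nest. Then free the block by rocking it, never by pulling it straight up: lift its yellow-striped edge out of its catch while the plain edge stays seated, then tip it the other way so that the plain edge also comes free and clearly higher than the yellow one. Finish still gripping the block, level and still a few centimetres above its seat and touching nothing but the gripper, with the nest left flat on the table where it stood and everything else left alone.

Things in the scene. Friction and masses are not known exactly. Their poses are not given: they have to be found in the camera images.
- lens_box_mid (a point): centre of the closed white lens box, loose, 47 (its x) x 45 (its y) x 19 mm (z), 50 g; at the start it lies flat on top of the block's blue stem (its underside 90 mm above the table). It may be grasped across either pair of sides
- stem (a point): grasp point of the locating block: on the axis of its blue upright stem, 56 mm above the block's underside. The stem is 36 mm (block x) x 24 mm (block y) and rises from 26 to 76 mm above the underside, so this point is 20 mm below its top. Axes are the block's own: z up, +y towards the yellow-striped edge, x along the two rounded foot edges. The block weighs about 0.32 kg
- block: the locating block, origin at the centre of its underside: dark steel foot 56 (x) x 44 (y) x 26 mm (z) with a steel bead of 4 mm radius along the bottom of each y side (52 mm over the beads), blue stem on top, yellow stripe on the shoulder and stem at its +y side. Seated, its underside is 14 mm above the table
- yellow_edge (a point): centre of the bead on the yellow-striped (+y) side of the block, 22 mm from its middle and 4 mm above its underside
- plain_edge (a point): centre of the bead on the plain (-y) side of the block, 22 mm from its middle and 4 mm above its underside
- nest: the nest, loose, 2.0 kg: aluminium plate 120 (x) x 200 (y) x 14 mm (z), origin at the centre of its underside, yellow stripe on the plate at its +y end. The block starts seated in its middle, axes parallel, yellow to yellow. Dark end stops at x = +-30 to 42 mm (top 28 mm above the table, 1.5 mm clear of the block), dark cheeks at y = +-32 to 56 mm (top 32 mm above the table)
- nest_seat (a point): centre of the seat on the plate's upper face, 14 mm above the table, where the middle of the block's underside rests at the start; axes as the nest's
- bottle: white wash bottle with red cap standing at the back, 60 x 59 x 136 mm, bystander; origin at the centre of its underside
- mirror: mirror on a black post base standing at the back, 52 x 58 x 108 mm, bystander; origin under it
- tape: roll of clear tape lying flat at the right front, 93 mm across, 48 mm high, bystander; origin under its centre
- driver: red-handled ball driver lying at the right, 193 x 21 x 20 mm, bystander; origin at the middle of its underside. The table between it and the bench power supply (a grey box, 0.16 m wide, front at x = 0.43, y from +0.02 to -0.16) is bare: x from 0.38 to 0.55, y from -0.22 to -0.32
- lens_box: the lens box again, origin at the centre of its underside
- yellow_catch (a point): sprung round brass nose of 5 mm radius that reaches from the yellow-side cheek over the block's bead, 10 mm above the plate; its twin faces it on the plain side. Each lets its bead past once that edge is raised 6 mm, at about 11 N, then springs back under it. Both together take more than the nest's weight, so it would come up with a straight pull
Not all that is in view belongs to the job. There is more than one size of the lens_box; the job needs the smaller.

How it is judged:
By the outcome, as a careful person would: the job done as asked, in the order asked, and still so for the second after the job is handed in, while the arm keeps its last pose, push and grip.
It also fails if it takes over 53 s, if anything falls off the work surface, if the arm or the gripper's body presses on something with over 40 N, if the wrist force passes 120 N, or if a joint passes its speed limit or range.

## Working session

There is one attempt and no reset: what is moved stays moved. The work goes in short steps, Python scripts to look and compute and a tool call to move; the robot and the scene stay as the last step left them, time stands still between calls to the robot, and variables do not carry over. Pictures are saved under pics/ and viewed, about 8 in all and at most 12, crops included, and the job is handed in when it is done.

Besides the shell and the picture viewer there is one more tool, called after "Emit:" by a JSON object that holds its "op" and its "data", one argument or row to a line. send_rows: Moves the arm, as the interface text tells. Its arguments: {"type":"object","properties":{"plan":{"type":"array"},"jaw":{"type":"number"},"force":{"type":"number"}},"required":["plan"]}

```bash
ls; mkdir -p pics
cat > h.py <<'E'
import numpy as np, cv2
from plant import r
from scipy.spatial.transform import Rotation as R
def save(p,name,crop=None,s=1):
    im=p["color"][:,:,::-1]
    if crop: im=im[crop[1]:crop[3],crop[0]:crop[2]]
    cv2.imwrite("pics/"+name,cv2.resize(im,None,fx=s,fy=s,interpolation=cv2.INTER_CUBIC))
def cloud(p):
    K=np.array(p["mtx"]);k=float(p["k1"]);h,w=p["range_z"].shape
    u,v=np.meshgrid(np.arange(w),np.arange(h))
    uv=np.stack([u,v],-1).reshape(-1,1,2).astype(float)
    n=cv2.undistortPoints(uv,K,np.array([k,0,0,0.])).reshape(h,w,2)
    z=p["range_z"];T=np.array(p["pose"])
    c=np.dstack([n*z[...,None],z])
    W=c@T[:3,:3].T+T[:3,3]; W[z==0]=np.nan
    return W
E
cat > a.py <<'E'
from h import *
s=r.get_state();print(s)
for n in ["scene","side"]:
    p=r.capture(n);save(p,n+"1.png");W=cloud(p)
    print(n,p["mtx"],p["k1"],np.round(p["pose"],3).tolist())
    np.savez(n+"1.npz",W=W,c=p["color"])
    for t in ["lens_box","stem","nest","bottle","mirror","tape","driver"]:
        for d in r.trace(p,t)[:3]:
            q=W[d["mask"]];q=q[~np.isnan(q[:,0])]
            print(t,round(d["score"],2),np.round(d["uv"]),d["mask"].sum(),np.round(np.median(q,0),3) if len(q) else None, np.round(np.percentile(q,[2,98],axis=0),3).tolist() if len(q) else None)
E
python3 a.py
```

```text
pics
{'time_s': 0.0, 'joints': array([ 8.91578194e+01,  2.05899530e+01,  6.34748573e-01, -1.97622044e-02,
       -7.01366261e+01, -1.65074351e+01]), 'qd': array([-0.0248474 ,  0.02913051, -0.03524295,  0.0201151 , -0.02882055,
        0.02458773]), 'joint_torque': array([ 5.02512721e-04, -5.82715523e+01,  2.93049198e+01,  6.99704692e+00,
        6.81616933e-03, -1.63081031e-04]), 'tcp_pos': array([0.20116873, 0.64384921, 0.24464793]), 'eef_rot': array([  95.07194982,   89.90630853, -102.28439552]), 'contact_force': array([ 0.00632021,  0.53555801, -0.61999132]), 'moment': array([ 0.03336001,  0.00252981, -0.04044479]), 'gripper_width': 0.08758877015368725}
scene [[481.84324975   0.         315.92564531]
 [  0.         481.84324975 194.45921277]
 [  0.           0.           1.        ]] -0.09182257738719357 [[0.663, -0.537, 0.521, -0.331], [-0.748, -0.465, 0.473, -0.909], [-0.012, -0.704, -0.71, 1.332], [0.0, 0.0, 0.0, 1.0]]
lens_box 0.7 [245. 157.] 119 [0.528 0.246 0.107] [[0.505, 0.223, 0.093], [0.556, 0.276, 0.114]]
lens_box 0.59 [192. 173.] 258 [0.401 0.438 0.023] [[0.369, 0.412,
[... 925 characters left out ...]
4226224056996 [[-0.943, -0.152, 0.295, 0.104], [-0.332, 0.461, -0.823, 1.351], [-0.011, -0.874, -0.486, 0.899], [0.0, 0.0, 0.0, 1.0]]
lens_box 0.65 [328. 319.] 597 [0.396 0.459 0.026] [[0.37, 0.421, 0.006], [0.431, 0.483, 0.031]]
lens_box 0.54 [300. 240.] 226 [0.527 0.264 0.108] [[0.503, 0.237, 0.093], [0.556, 0.285, 0.112]]
stem 0.82 [303. 257.] 303 [0.522 0.269 0.042] [[0.5, 0.251, 0.022], [0.553, 0.288, 0.087]]
nest 0.87 [308. 269.] 1718 [0.516 0.282 0.015] [[0.431, 0.171, 0.003], [0.622, 0.353, 0.034]]
bottle 0.6 [232. 242.] 716 [0.741 0.286 0.073] [[0.724, 0.26, 0.007], [0.77, 0.301, 0.135]]
mirror 0.76 [244. 212.] 454 [0.78  0.115 0.071] [[0.761, -0.017, -0.002], [0.886, 0.135, 0.109]]
```

```bash
cat > b.py <<'E'
from h import *
a=cv2.imread("pics/scene1.png");b=cv2.imread("pics/side1.png")
ca=cv2.resize(a[110:240,150:350],(800,520),interpolation=cv2.INTER_CUBIC)
cv2.imwrite("pics/c1.png",ca)
cb=cv2.resize(b[170:350,210:410],(660,594),interpolation=cv2.INTER_CUBIC)
cv2.imwrite("pics/c2.png",cb)
for n in ["scene","side"]:
    d=np.load(n+"1.npz");W=d["W"].reshape(-1,3);c=d["c"].reshape(-1,3)
    def sel(lo,hi,col=None):
        m=(abs(W[:,0]-.525)<.16)&(abs(W[:,1]-.25)<.16)&(W[:,2]>lo)&(W[:,2]<hi)
        return W[m],c[m]
    for lo,hi in [(.008,.020),(.025,.035),(.104,.12)]:
        q,_=sel(lo,hi)
        if len(q)>3: print(n,lo,len(q),np.median(q[:,2]).round(4),cv2.minAreaRect(q[:,:2].astype(np.float32)*1000))
    q,k=sel(.005,.12); k=k.astype(int)
    y=(k[:,0]>130)&(k[:,1]>100)&(k[:,2]<k[:,1]*.55)
    print("yellow",len(q[y]));print(np.round(q[y],3)[::4].tolist())
E
python3 b.py
```

```text
scene 0.008 590 0.0132 ((531.6466674804688, 251.41427612304688), (324.62109375, 294.03253173828125), 4.248279571533203)
scene 0.025 154 0.03 ((457.3745422363281, 287.71649169921875), (115.36581420898438, 257.1245422363281), 57.598270416259766)
scene 0.104 85 0.1082 ((531.7530517578125, 249.22991943359375), (44.87995910644531, 43.91759490966797), 43.22285079956055)
yellow 21
[[0.601, 0.299, 0.014], [0.611, 0.285, 0.016], [0.593, 0.296, 0.016], [0.606, 0.287, 0.012], [0.599, 0.278, 0.017], [0.56, 0.252, 0.037]]
side 0.008 1253 0.0145 ((503.1705322265625, 285.6990966796875), (200.39993286132812, 232.30380249023438), 40.5260124206543)
side 0.025 367 0.0305 ((524.3723754882812, 262.1899719238281), (120.17803192138672, 86.59436798095703), 26.9085636138916)
side 0.104 167 0.1086 ((530.3812866210938, 256.58636474609375), (46.03490447998047, 48.397972106933594), 43.13163375854492)
yellow 149
[[0.558, 0.252, 0.041], [0.55, 0.258, 0.043], [0.543, 0.259, 0.039], [0.504, 0.236, 0.028], [0.537, 0.276, 0.041], [0.529, 0.281, 0.044], [0.528, 0.283, 0.042], [0.613, 0.279, 0.015], [0.551, 0.272, 0.025], [0.611, 0.282, 0.014], [0.6, 0.28, 0.015], [0.604, 0.292, 0.019], [0.575, 0.296, 0.029], [0.606, 0.289, 0.013], [0.593, 0.29, 0.017], [0.607, 0.293, 0.013], [0.596, 0.29, 0.013], [0.598, 0.305, 0.019], [0.592, 0.292, 0.012], [0.598, 0.3, 0.013], [0.586, 0.298, 0.014], [0.589, 0.307, 0.017], [0.596, 0.312, 0.015], [0.585, 0.308, 0.015], [0.588, 0.315, 0.015], [0.577, 0.314, 0.018], [0.583, 0.319, 0.016], [0.573, 0.315, 0.016], [0.581, 0.319, 0.014], [0.57, 0.316, 0.014], [0.577, 0.32, 0.012], [0.564, 0.323, 0.017], [0.571, 0.327, 0.015], [0.573, 0.336, 0.018], [0.564, 0.329, 0.015], [0.572, 0.332, 0.012], [0.56, 0.333, 0.016], [0.564, 0.337, 0.014]]
```

View pics/scene1.png

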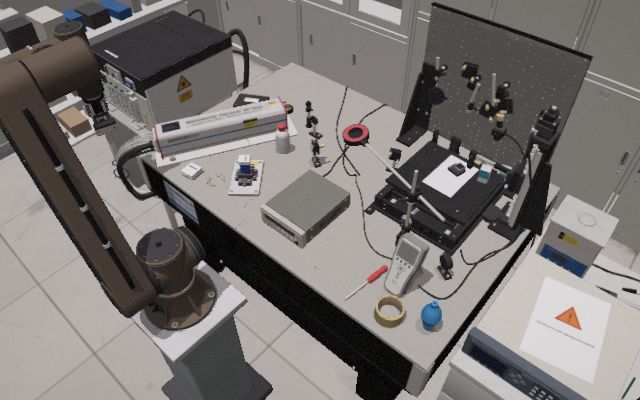

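View pics/side1.png

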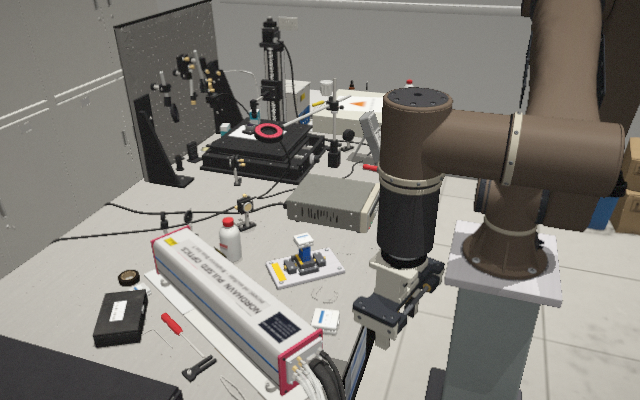

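```bash
ls -la pics
```

```text
total 1808
drwxr-xr-x 2 agent agent   4096 Dec  4 20:40 .
drwxr-xr-x 3 agent agent   4096 Dec  4 20:40 ..
-rw-r--r-- 1 agent agent 476491 Dec  4 20:40 c1.png
-rw-r--r-- 1 agent agent 487446 Dec  4 20:40 c2.png
-rw-r--r-- 1 agent agent 444373 Dec  4 20:40 scene1.png
-rw-r--r-- 1 agent agent 425442 Dec  4 20:40 side1.png
```

```bash
cat >> h.py <<'E'
def Rnow(s=None):
    s=s or r.get_state(); return R.from_euler("xyz",s["eef_rot"],degrees=True)
def units(target_p,target_R,s=None):
    "shift/turn (scaled) from measured pose to target"
    s=s or r.get_state();A=Rnow(s)
    d=A.inv().apply(np.array(target_p)-s["tcp_pos"])/.15
    w=(A.inv()*target_R).as_rotvec()/(np.pi/4)
    return np.round(d,3).tolist(),np.round(w,3).tolist()
def down(yawy):
    "tool x down, tool y along world heading yawy (deg)"
    t=np.radians(yawy);x=np.array([0,0,-1.]);y=np.array([np.cos(t),np.sin(t),0]);return R.from_matrix(np.c_[x,y,np.cross(x,y)])
E
cat > c.py <<'E'
from h import *
from scipy.optimize import minimize
M=Rnow().as_matrix();print(np.round(M,3).tolist(), "y heading",np.degrees(np.arctan2(M[1,1],M[0,1])))
W=np.load("side1.npz")["W"].reshape(-1,3)
# refine nest by yellow plate strip and plate points
d=np.load("side1.npz");c=d["c"].reshape(-1,3).astype(int)
m=(abs(W[:,0]-.588)<.06)&(abs(W[:,1]-.307)<.06)&(W[:,2]>.008)&(W[:,2]<.02)&(c[:,0]>130)&(c[:,1]>100)&(c[:,2]<c[:,1]*.55)
print(cv2.minAreaRect(W[m][:,:2].astype(np.float32)*1000))
for n in ["scene","side"]:
    W=np.load(n+"1.npz")["W"].reshape(-1,3);m=(W[:,0]>.38)&(W[:,0]<.72)&(W[:,1]>-.02)&(W[:,1]<.2)&(W[:,2]>-.02)
    q=W[m];print(n)
    for x in np.arange(.38,.72,.04):
        print(round(x,2),[ (round(float(q[k][:,2].max()),3),int(k.sum())) for y in np.arange(-.02,.2,.04) if (k:=(q[:,0]>=x)&(q[:,0]<x+.04)&(q[:,1]>=y)&(q[:,1]<y+.04)).any()])
print(units([.525,.25,.3],down(40)));print(units([.525,.25,.3],down(220)))
E
python3 c.py
```

```text
[[-0.0, -0.298, -0.955], [0.0, -0.955, 0.298], [-1.0, -0.0, 0.0]] y heading -107.34975525763615
((587.677734375, 307.3674011230469), (18.049528121948242, 80.21092987060547), 41.34981155395508)
scene
0.38 [(0.095, 205), (0.093, 112), (0.007, 77), (0.007, 87), (0.006, 81), (0.004, 34)]
0.42 [(0.092, 85), (0.089, 38), (0.007, 53), (0.006, 82), (0.015, 75), (0.021, 51)]
0.46 [(0.094, 89), (0.09, 35), (0.004, 2), (0.009, 75), (0.021, 106), (0.03, 36)]
0.5 [(0.091, 84), (0.091, 34), (0.006, 71), (0.023, 81), (0.031, 39)]
0.54 [(0.09, 80), (0.09, 33), (0.006, 2), (0.008, 67), (0.01, 67), (0.021, 38)]
0.58 [(0.093, 80), (0.09, 29), (0.008, 3), (0.008, 67), (0.009, 65), (0.005, 30)]
0.62 [(0.091, 70), (0.089, 32), (0.008, 67), (0.009, 66), (0.007, 31)]
0.66 [(0.09, 27), (0.089, 7), (0.008, 3), (0.008, 60), (0.007, 66), (0.007, 31)]
0.7 [(0.05, 10), (0.006, 31), (0.006, 32), (0.006, 14)]
side
0.38 [(0.091, 151), (0.092, 247), (0.006, 95), (0.006, 103), (0.005, 110), (0.005, 61)]
0.42 [(0.091, 82), (0.091, 368), (0.007, 94), (0.006, 103), (0.005, 106), (0.017, 43)]
0.46 [(0.09, 86), (0.09, 365), (0.005, 92), (0.006, 90), (0.018, 72), (0.021, 52)]
0.5 [(0.09, 77), (0.091, 359), (0.004, 85), (0.004, 93), (0.017, 53), (0.017, 13)]
0.54 [(0.09, 86), (0.089, 341), (0.006, 84), (0.004, 27), (0.004, 13), (0.001, 3)]
0.58 [(0.09, 79), (0.09, 339), (0.005, 50), (0.003, 10), (0.005, 77), (0.006, 49)]
0.62 [(0.09, 81), (0.09, 328), (0.005, 92), (0.005, 84), (0.005, 96), (0.005, 46)]
0.66 [(0.089, 73), (0.088, 151), (0.004, 79), (0.005, 90), (0.005, 95), (0.005, 53)]
0.7 [(0.051, 56), (0.006, 38), (0.004, 41), (0.004, 41), (0.005, 50), (0.004, 25)]
([-0.363, 1.865, -2.844], [-3.274, -0.0, 0.0])
([-0.363, 1.865, -2.844], [0.726, 0.0, 0.0])
```

View pics/c2.png

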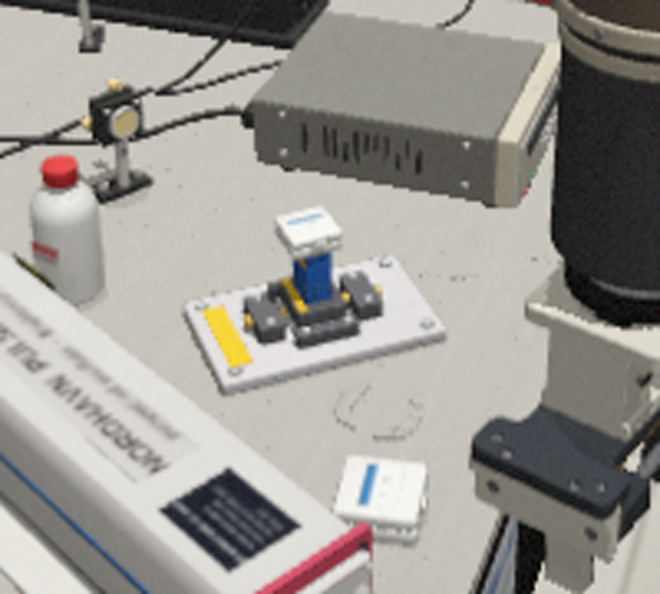

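Emit:
{"op": "send_rows", "data": {
  "plan": [
    [[-0.1, 0.12, -0.19], [0, 0, 0]],
    [[-0.2, 0.25, -0.38], [0, 0, 0]],
    [[-0.3, 0.37, -0.57], [0, 0, 0]],
    [[-0.36, 0.5, -0.76], [0, 0, 0]],
    [[-0.36, 0.62, -0.95], [0, 0, 0]]
  ],
  "jaw": 1,
  "force": 20
}}

```text
time_s: 1.3
tcp_pos: [0.3105, 0.5124, 0.3015]
eef_rot: [-94.6, 89.8, 68.1]
contact_force: [0.5, -0.0, -0.1]
gripper_width: 0.0878
```

Emit:
{"op": "send_rows", "data": {
  "plan": [
    [[0, 0.12, -0.19], [0.1, 0, 0]],
    [[0, 0.25, -0.38], [0.2, 0, 0]],
    [[0, 0.37, -0.57], [0.3, 0, 0]],
    [[0, 0.5, -0.76], [0.4, 0, 0]],
    [[0, 0.62, -0.95], [0.5, 0, 0]]
  ]
}}

```text
time_s: 1.8
tcp_pos: [0.4195, 0.3799, 0.3016]
eef_rot: [-72.8, 89.8, 67.2]
contact_force: [1.3, 0.1, 0.4]
gripper_width: 0.0876
```

```bash
python3 -c "
from h import *
s=r.get_state();print(s['time_s'],s['tcp_pos'],units([.5,.23,.30],down(221),s),np.round(s['joints'],1))"
```

```text
1.8 [0.41954975 0.37994449 0.30160399] ([0.008, 0.421, -1.053], [0.2, 0.002, 0.004]) [ 62.    8.3  -8.4  -0.  -73.1 -12. ]
```

Emit:
{"op": "send_rows", "data": {
  "plan": [
    [[0, 0.1, -0.25], [0.05, 0, 0]],
    [[0, 0.2, -0.5], [0.1, 0, 0]],
    [[0, 0.3, -0.75], [0.15, 0, 0]],
    [[0, 0.42, -1], [0.2, 0, 0]],
    [[0, 0.42, -1], [0.2, 0, 0]]
  ]
}}

```text
time_s: 2.3
tcp_pos: [0.4951, 0.2316, 0.3015]
eef_rot: [-70.4, 89.8, 60.3]
contact_force: [-0.1, -0.1, 0.3]
gripper_width: 0.0878
```

```bash
cat > d.py <<'E'
from h import *
import sys
p=r.capture("wrist");save(p,sys.argv[1]);W=cloud(p)
s=r.get_state();print(s["time_s"],s["tcp_pos"],s["eef_rot"]);print(np.round(p["pose"],3).tolist())
for t in ["lens_box","nest","stem"]:
    for d in r.trace(p,t)[:2]:
        q=W[d["mask"]];q=q[~np.isnan(q[:,0])]
        if len(q)<5: continue
        med=np.median(q,0);hi=np.percentile(q[:,2],90);top=q[abs(q[:,2]-med[2])<.004]
        print(t,round(d["score"],2),np.round(d["uv"]),len(q),np.round(med,4),"layer:",np.median(top[:,2]).round(4),cv2.minAreaRect(top[:,:2].astype(np.float32)*1000))
np.savez("w.npz",W=W,c=p["color"])
E
python3 d.py w1.png
```

```text
2.35 [0.49466064 0.23316277 0.30148323] [-67.17701568  89.77495368  63.61161467]
[[-0.758, -0.624, -0.191, 0.547], [-0.652, 0.723, 0.227, 0.171], [-0.004, 0.296, -0.955, 0.441], [0.0, 0.0, 0.0, 1.0]]
lens_box 0.87 [274. 323.] 717 [0.394  0.4613 0.0264] layer: 0.0264 ((403.19091796875, 454.792236328125), (63.34778594970703, 48.431819915771484), 9.41035270690918)
nest 0.72 [314. 155.] 11237 [0.5333 0.2425 0.0145] layer: 0.0143 ((529.375244140625, 254.9360809326172), (200.26998901367188, 120.5694351196289), 40.15069580078125)
```

View pics/w1.png

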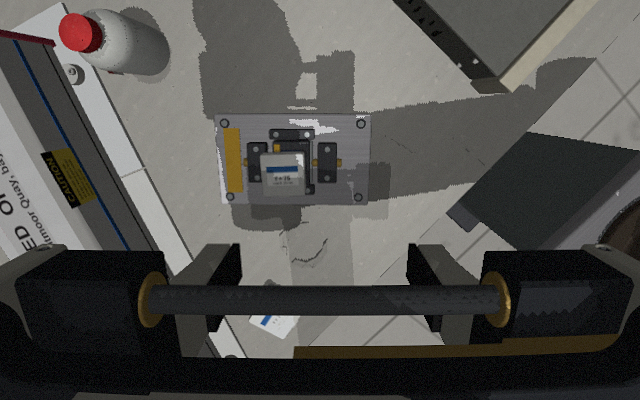

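```bash
cat > e.py <<'E'
from h import *
W=np.load("w.npz")["W"].reshape(-1,3)
n=np.array([.5294,.2549])
m=(np.hypot(W[:,0]-n[0],W[:,1]-n[1])<.06)&(W[:,2]>.1)&(W[:,2]<.12)
q=W[m];print(len(q),np.median(q,0),cv2.minAreaRect(q[:,:2].astype(np.float32)*1000))
m=(np.hypot(W[:,0]-.62,W[:,1]-.16)<.06);print(np.nanpercentile(W[m][:,2],[1,50,99]))
m=(W[:,2]>.08)&(W[:,2]<.1)&(W[:,1]<.1)&(W[:,0]>.55)&(W[:,0]<.7);print("psu ymax",W[m][:,1].max() if m.any() else None)
s=r.get_state()
u=units([.5315,.2545,.16],down(220.2),s);print(u,s["eef_rot"])
E
python3 e.py
```

```text
1877 [0.53213057 0.25404362 0.10867018] ((531.339599609375, 255.8870849609375), (45.38187026977539, 46.98746871948242), 42.577938079833984)
[-1.95821096e-03  9.16858763e-05  2.07956183e-03]
psu ymax None
([0.943, -0.269, -0.071], [0.018, 0.002, 0.005]) [-64.29229012  89.77128545  66.71835816]
```

```bash
python3 -c "
from h import *
s=r.get_state();print(units([.5315,.2555,.165],down(222.6),s),units([.5315,.2555,.115],down(222.6),s))"
```

```text
([0.91, -0.273, -0.066], [-0.035, 0.002, 0.005]) ([1.243, -0.272, -0.067], [-0.035, 0.002, 0.005])
```

Emit:
{"op": "send_rows", "data": {
  "plan": [
    [[0.1, -0.27, -0.066], [-0.035, 0, 0.005]],
    [[0.4, -0.273, -0.066], [-0.035, 0, 0.005]],
    [[0.7, -0.273, -0.066], [-0.035, 0, 0.005]],
    [[0.91, -0.273, -0.066], [-0.035, 0, 0.005]],
    [[0.91, -0.273, -0.066], [-0.035, 0, 0.005]]
  ]
}}

```text
time_s: 3.0
tcp_pos: [0.5286, 0.2549, 0.1601]
eef_rot: [74.3, 89.5, -153.0]
contact_force: [-0.8, -0.8, -0.1]
gripper_width: 0.0877
```

```bash
python3 -c "
from h import *
s=r.get_state();print(s['tcp_pos'],units([.5315,.2555,.115],down(222.6),s))"
```

```text
[0.52861309 0.25493469 0.16013944] ([0.301, -0.019, -0.011], [0.001, 0.003, -0.011])
```

Emit:
{"op": "send_rows", "data": {
  "plan": [
    [[0.1, -0.019, -0.011], [0, 0.003, -0.011]],
    [[0.2, -0.019, -0.011], [0, 0.003, -0.011]],
    [[0.3, -0.019, -0.011], [0, 0.003, -0.011]],
    [[0.3, -0.019, -0.011], [0, 0.003, -0.011]],
    [[0.3, -0.019, -0.011], [0, 0.003, -0.011]]
  ]
}}

```text
time_s: 3.5
tcp_pos: [0.5321, 0.2566, 0.1168]
eef_rot: [-101.9, 89.9, 30.8]
contact_force: [-0.1, -0.8, 1.8]
gripper_width: 0.0876
```

Emit:
{"op": "send_rows", "data": {
  "plan": [
    [[0, 0, 0], [0, 0, 0]],
    [[0, 0, 0], [0, 0, 0]],
    [[0, 0, 0], [0, 0, 0]],
    [[0, 0, 0], [0, 0, 0]],
    [[0, 0, 0], [0, 0, 0]]
  ],
  "jaw": -1,
  "force": 12
}}

```text
time_s: 4.0
tcp_pos: [0.5321, 0.2565, 0.117]
eef_rot: [-101.5, 89.9, 31.2]
contact_force: [0.8, -0.1, -0.4]
gripper_width: 0.0532
```

Emit:
{"op": "send_rows", "data": {
  "plan": [
    [[0, 0, 0], [0, 0, 0]],
    [[0, 0, 0], [0, 0, 0]],
    [[0, 0, 0], [0, 0, 0]],
    [[0, 0, 0], [0, 0, 0]],
    [[0, 0, 0], [0, 0, 0]]
  ]
}}

```text
time_s: 4.5
tcp_pos: [0.532, 0.2564, 0.1169]
eef_rot: [-103.8, 89.9, 28.9]
contact_force: [-0.5, -0.8, 0.1]
gripper_width: 0.0448
```

Emit:
{"op": "send_rows", "data": {
  "plan": [
    [[-0.08, 0, 0], [0, 0, 0]],
    [[-0.16, 0, 0], [0, 0, 0]],
    [[-0.24, 0, 0], [0, 0, 0]],
    [[-0.32, 0, 0], [0, 0, 0]],
    [[-0.4, 0, 0], [0, 0, 0]]
  ]
}}

```text
time_s: 5.0
tcp_pos: [0.5321, 0.2565, 0.1785]
eef_rot: [-98.0, 89.9, 34.7]
contact_force: [0.2, 0.3, -0.9]
gripper_width: 0.0451
```

```bash
python3 -c "
from h import *
s=r.get_state();print(s['tcp_pos'],s['gripper_width'],units([.62,.16,.18],down(222.6),s),units([.62,.16,.032],down(222.6),s))
p=r.capture('side');W=cloud(p)
m=(W[...,2]>.08)&(W[...,2]<.1)&(W[...,1]<.1)&(W[...,0]>.5)&(W[...,0]<.66);print('psu ymax',np.percentile(W[m][:,1],99))
"
```

```text
[0.53209416 0.2565168  0.17851447] 0.045148066743380455 ([-0.01, 0.006, -0.87], [0.003, -0.0, 0.003]) ([0.977, 0.008, -0.87], [0.003, -0.0, 0.003])
psu ymax 0.040075661372832076
```

Emit:
{"op": "send_rows", "data": {
  "plan": [
    [[0, 0, -0.18], [0, 0, 0]],
    [[0, 0, -0.4], [0, 0, 0]],
    [[0, 0, -0.62], [0, 0, 0]],
    [[0, 0, -0.8], [0, 0, 0]],
    [[0, 0, -0.87], [0, 0, 0]]
  ]
}}

```text
time_s: 5.55
tcp_pos: [0.6228, 0.1595, 0.1807]
eef_rot: [-102.9, 89.7, 29.7]
contact_force: [-0.3, -0.7, -2.0]
gripper_width: 0.0447
```

Emit:
{"op": "send_rows", "data": {
  "plan": [
    [[0.1, 0, 0], [0, 0, 0]],
    [[0.3, 0, 0], [0, 0, 0]],
    [[0.5, 0, 0], [0, 0, 0]],
    [[0.7, 0, 0], [0, 0, 0]],
    [[0.8, 0, 0], [0, 0, 0]]
  ]
}}

```text
time_s: 6.05
tcp_pos: [0.6218, 0.1594, 0.0581]
eef_rot: [-86.8, 89.9, 45.8]
contact_force: [-0.5, 0.2, -0.3]
gripper_width: 0.0448
```

```bash
python3 -c "
from h import *
s=r.get_state();print(s['tcp_pos'],s['gripper_width'],units([.62,.16,.0275],down(222.6),s))
"
```

```text
[0.62178778 0.15940838 0.05812896] 0.04479406934768616 ([0.204, 0.006, 0.011], [0.001, 0.0, 0.002])
```

Emit:
{"op": "send_rows", "data": {
  "plan": [
    [[0.06, 0, 0], [0, 0, 0]],
    [[0.12, 0, 0], [0, 0, 0]],
    [[0.17, 0, 0], [0, 0, 0]],
    [[0.2, 0, 0], [0, 0, 0]],
    [[0.205, 0, 0], [0, 0, 0]]
  ]
}}

```text
time_s: 6.55
tcp_pos: [0.6219, 0.1595, 0.0274]
eef_rot: [-88.3, 89.9, 44.4]
contact_force: [-0.6, -0.5, -1.4]
gripper_width: 0.0447
```

Emit:
{"op": "send_rows", "data": {
  "plan": [
    [[0, 0, 0], [0, 0, 0]],
    [[0, 0, 0], [0, 0, 0]],
    [[0, 0, 0], [0, 0, 0]],
    [[0, 0, 0], [0, 0, 0]],
    [[0, 0, 0], [0, 0, 0]]
  ]
}}

```text
time_s: 7.05
tcp_pos: [0.622, 0.1595, 0.0276]
eef_rot: [-90.6, 89.9, 42.0]
contact_force: [0.4, 0.3, -1.1]
gripper_width: 0.0448
```

Emit:
{"op": "send_rows", "data": {
  "plan": [
    [[0.004, 0, 0], [0, 0, 0]],
    [[0.008, 0, 0], [0, 0, 0]],
    [[0.01, 0, 0], [0, 0, 0]],
    [[0.01, 0, 0], [0, 0, 0]],
    [[0.01, 0, 0], [0, 0, 0]]
  ]
}}

```text
time_s: 7.55
tcp_pos: [0.6221, 0.1596, 0.027]
eef_rot: [-97.2, 89.9, 35.4]
contact_force: [-2.1, 0.1, 8.3]
gripper_width: 0.0453
```

Emit:
{"op": "send_rows", "data": {
  "plan": [
    [[0, 0, 0], [0, 0, 0]],
    [[0, 0, 0], [0, 0, 0]],
    [[0, 0, 0], [0, 0, 0]],
    [[0, 0, 0], [0, 0, 0]],
    [[0, 0, 0], [0, 0, 0]]
  ],
  "jaw": 1
}}

```text
time_s: 8.05
tcp_pos: [0.622, 0.1595, 0.0268]
eef_rot: [-96.8, 89.9, 35.8]
contact_force: [0.2, -0.7, -0.1]
gripper_width: 0.0792
```

Emit:
{"op": "send_rows", "data": {
  "plan": [
    [[-0.1, 0, 0], [0, 0, 0]],
    [[-0.3, 0, 0], [0, 0, 0]],
    [[-0.5, 0, 0], [0, 0, 0]],
    [[-0.75, 0, 0], [0, 0, 0]],
    [[-1, 0, 0], [0, 0, 0]]
  ]
}}

```text
time_s: 8.55
tcp_pos: [0.6216, 0.1591, 0.1793]
eef_rot: [-101.2, 89.9, 31.4]
contact_force: [0.9, 0.6, -0.0]
gripper_width: 0.0875
```

```bash
cat > f.py <<'E'
from h import *
s=r.get_state();print(s['tcp_pos'],s['gripper_width'])
p=r.capture("wrist");save(p,"w2.png");W=cloud(p).reshape(-1,3)
def rect(q): return cv2.minAreaRect(q[:,:2].astype(np.float32)*1000)
n=np.array([.5294,.2549]);t=np.radians(40.15);ex=np.array([np.sin(t),-np.cos(t)]);ey=np.array([np.cos(t),np.sin(t)])
m=(np.hypot(W[:,0]-.622,W[:,1]-.16)<.05)&(W[:,2]>.012);q=W[m];print("box",len(q),np.median(q[:,2]) if len(q) else 0,rect(q) if len(q) else 0)
d=np.hypot(W[:,0]-n[0],W[:,1]-n[1])
m=(d<.04)&(W[:,2]>.085)&(W[:,2]<.097);q=W[m];print("stem top",len(q),np.median(q[:,2]) if len(q) else 0,rect(q) if len(q)>3 else 0)
m=(d<.115)&(W[:,2]>.009)&(W[:,2]<.018);q=W[m];print("plate",len(q),rect(q))
np.savez("w.npz",W=W)
E
python3 f.py
```

```text
[0.62157918 0.15913997 0.1793377 ] 0.08752442899831578
box 37143 0.2544029851858498 ((625.7471923828125, 155.95791625976562), (99.32493591308594, 54.68162155151367), 42.66291809082031)
stem top 159 0.08836298068759738 ((540.9417114257812, 241.39405822753906), (23.778221130371094, 3.8395185470581055), 43.09973907470703)
plate 7413 ((553.3801879882812, 236.41407775878906), (202.47181701660156, 168.9262237548828), 46.4669189453125)
```

View pics/w2.png

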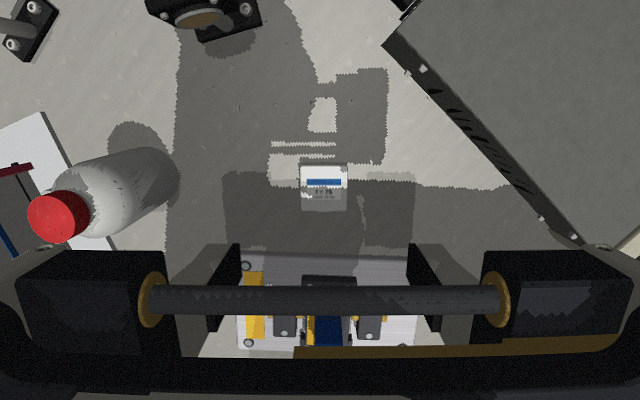

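```bash
python3 -c "
from h import *
s=r.get_state();print(units([.498,.287,.24],down(220.15),s))
"
```

```text
([-0.36, 0.043, 1.193], [0.057, -0.006, 0.015])
```

Emit:
{"op": "send_rows", "data": {
  "plan": [
    [[-0.2, 0.01, 0.2], [0.02, 0, 0]],
    [[-0.3, 0.02, 0.4], [0.04, 0, 0]],
    [[-0.36, 0.03, 0.65], [0.057, -0.006, 0.015]],
    [[-0.36, 0.04, 0.9], [0.057, -0.006, 0.015]],
    [[-0.36, 0.043, 1], [0.057, -0.006, 0.015]]
  ]
}}

```text
time_s: 9.1
tcp_pos: [0.516, 0.2674, 0.2418]
eef_rot: [-66.9, 89.9, 63.3]
contact_force: [1.2, -0.1, -0.6]
gripper_width: 0.0873
```

```bash
sed -i 's/w2.png/w3.png/' f.py
cat >> f.py <<'E'
print("grasp-above",units([.5294,.2549,.13],down(220.15)))
E
python3 f.py
```

```text
[0.51600634 0.26738032 0.24180251] 0.08732518638020946
box 2177 0.0184969819952312 ((622.2261352539062, 159.1151123046875), (44.88982009887695, 46.39852523803711), 42.434364318847656)
stem top 1053 0.09005842730795044 ((529.5394897460938, 254.8100128173828), (24.327592849731445, 35.80248260498047), 39.856990814208984)
plate 12994 ((546.335205078125, 234.0938262939453), (200.09226989746094, 175.13821411132812), 40.60417556762695)
grasp-above ([0.743, -0.013, -0.127], [0.003, 0.001, 0.002])
```

Emit:
{"op": "send_rows", "data": {
  "plan": [
    [[0.15, -0.013, -0.127], [0, 0, 0]],
    [[0.35, -0.013, -0.127], [0, 0, 0]],
    [[0.55, -0.013, -0.127], [0, 0, 0]],
    [[0.743, -0.013, -0.127], [0.003, 0, 0]],
    [[0.743, -0.013, -0.127], [0.003, 0, 0]]
  ]
}}

```text
time_s: 9.65
tcp_pos: [0.5276, 0.2528, 0.1265]
eef_rot: [77.1, 89.7, -152.8]
contact_force: [-0.9, 0.2, 0.6]
gripper_width: 0.0874
```

```bash
python3 -c "
from h import *
print(units([.5295,.2549,.070],down(220.1)))
"
```

```text
([0.377, -0.021, 0.003], [-0.0, 0.002, -0.007])
```

Emit:
{"op": "send_rows", "data": {
  "plan": [
    [[0.1, -0.021, 0.003], [0, 0.002, -0.007]],
    [[0.2, -0.021, 0.003], [0, 0.002, -0.007]],
    [[0.3, -0.021, 0.003], [0, 0.002, -0.007]],
    [[0.377, -0.021, 0.003], [0, 0.002, -0.007]],
    [[0.377, -0.021, 0.003], [0, 0.002, -0.007]]
  ]
}}

```text
time_s: 10.15
tcp_pos: [0.5294, 0.2545, 0.0696]
eef_rot: [108.0, 89.9, -122.0]
contact_force: [0.5, -0.7, -0.2]
gripper_width: 0.0876
```

```bash
python3 -c "
from h import *
print(units([.5295,.2549,.070],down(220.1)), r.get_state()['tcp_pos'])
"
```

```text
([-0.003, -0.002, 0.001], [-0.0, -0.001, -0.002]) [0.52937222 0.25453117 0.0695597 ]
```

Well placed. Close with moderate-high force.

Emit:
{"op": "send_rows", "data": {
  "plan": [
    [[0, 0, 0], [0, 0, 0]],
    [[0, 0, 0], [0, 0, 0]],
    [[0, 0, 0], [0, 0, 0]],
    [[0, 0, 0], [0, 0, 0]],
    [[0, 0, 0], [0, 0, 0]]
  ],
  "jaw": -1,
  "force": 60
}}

```text
time_s: 10.65
tcp_pos: [0.5295, 0.2547, 0.0699]
eef_rot: [119.0, 89.9, -110.9]
contact_force: [-1.3, -0.0, -1.0]
gripper_width: 0.0529
```

Emit:
{"op": "send_rows", "data": {
  "plan": [
    [[0, 0, 0], [0, 0, 0]],
    [[0, 0, 0], [0, 0, 0]],
    [[0, 0, 0], [0, 0, 0]],
    [[0, 0, 0], [0, 0, 0]],
    [[0, 0, 0], [0, 0, 0]]
  ]
}}

```text
time_s: 11.15
tcp_pos: [0.5295, 0.2547, 0.0699]
eef_rot: [116.2, 89.9, -113.8]
contact_force: [-0.7, 0.3, -0.6]
gripper_width: 0.0237
```

Emit:
{"op": "send_rows", "data": {
  "plan": [
    [[0, 0, 0], [0, 0, 0]],
    [[0, 0, 0], [0, 0, 0]],
    [[0, 0, 0], [0, 0, 0]],
    [[0, 0, 0], [0, 0, 0]],
    [[0, 0, 0], [0, 0, 0]]
  ]
}}

```text
time_s: 11.65
tcp_pos: [0.5295, 0.2547, 0.0699]
eef_rot: [116.6, 89.9, -113.3]
contact_force: [-0.7, -0.2, -0.2]
gripper_width: 0.0236
```

```bash
cat > g.py <<'E'
from h import *
# block frame: tool x = -z_b ; tool y = heading 220 = -y_b ; tool z = x cross y -> compute
s=r.get_state();print(s['time_s'],s['tcp_pos'],s['gripper_width'],s['contact_force'],s['moment'])
t=np.radians(40.1);X=np.array([np.sin(t),-np.cos(t),0]);Y=np.array([np.cos(t),np.sin(t),0]);Z=np.array([0,0,1.])
B=np.c_[X,Y,Z];T0=np.array([.5295,.2549,.0698]) # seated tcp
seat=T0-.056*Z
def tcp(pivot,a,lift):
    "block tilted a deg about its x; the bead 'pivot' (+1 yellow,-1 plain) displaced only by lift vertically"
    Q=R.from_rotvec(np.radians(a)*X)
    pb=np.array([0,22*pivot,4])/1000
    pw=seat+B@pb+lift*Z
    p=pw+Q.apply(B@(np.array([0,0,.056])-pb))
    return p,Q*down(220.1)
def bead(s):
    A=Rnow(s)*down(220.1).inv()  # block tilt
    o=[]
    for k in (1,-1):
        o.append(B.T@(s['tcp_pos']+A.apply(B@np.array([0,.022*k,4e-3-.056]))-seat)*1000)
    return "tilt",np.round(np.degrees(B.T@A.as_rotvec()),1),"yellow",np.round(o[0]-[0,22,4],1),"plain",np.round(o[1]-[0,-22,4],1)
E
cat > g1.py <<'E'
from g import *
for a in (4,8,11,14,17,18): print(a,units(*tcp(-1,a,0),s))
print(bead(s))
E
python3 g1.py
```

```text
11.65 [0.52947307 0.25466566 0.06991228] 0.023604394021110083 [-0.72016658 -0.15244708 -0.20261462] [ 0.03568657  0.05709175 -0.04343318]
4 ([-0.009, 0.023, 0.001], [-0.0, -0.001, -0.09])
8 ([-0.016, 0.049, 0.001], [-0.0, -0.001, -0.179])
11 ([-0.021, 0.068, 0.001], [-0.0, -0.001, -0.246])
14 ([-0.024, 0.087, 0.001], [-0.0, -0.001, -0.312])
17 ([-0.027, 0.107, 0.001], [-0.0, -0.001, -0.379])
18 ([-0.028, 0.113, 0.001], [-0.0, -0.001, -0.401])
('tilt', array([-0., -0., -0.]), 'yellow', array([ 0.2, -0.2,  0.1]), 'plain', array([ 0.2, -0.2,  0.1]))
```

Emit:
{"op": "send_rows", "data": {
  "plan": [
    [[-0.005, 0.012, 0], [0, 0, -0.045]],
    [[-0.009, 0.023, 0], [0, 0, -0.09]],
    [[-0.012, 0.036, 0], [0, 0, -0.135]],
    [[-0.016, 0.049, 0], [0, 0, -0.179]],
    [[-0.016, 0.049, 0], [0, 0, -0.179]]
  ]
}}

```text
time_s: 12.15
tcp_pos: [0.523, 0.2491, 0.0724]
eef_rot: [-90.1, 82.0, 40.0]
contact_force: [-0.8, -0.8, -1.5]
gripper_width: 0.0238
```

```bash
python3 g1.py
```

```text
12.15 [0.5229714  0.24910304 0.07240973] 0.023776792605329503 [-0.84542513 -0.77426346 -1.54079515] [-0.63278411  0.77287038 -0.0284296 ]
4 ([0.013, -0.032, 0.002], [-0.001, -0.0, 0.089])
8 ([0.002, -0.008, 0.002], [-0.0, -0.0, 0.0])
11 ([-0.006, 0.01, 0.002], [-0.0, -0.0, -0.066])
14 ([-0.012, 0.029, 0.002], [-0.0, -0.0, -0.133])
17 ([-0.017, 0.048, 0.002], [-0.0, -0.0, -0.2])
18 ([-0.019, 0.054, 0.001], [-0.0, -0.0, -0.222])
('tilt', array([ 8., -0., -0.]), 'yellow', array([ 0.3, -1.7,  6.2]), 'plain', array([ 0.2, -1.3,  0.1]))
```

Emit:
{"op": "send_rows", "data": {
  "plan": [
    [[-0.003, 0.005, 0.002], [0, 0, -0.045]],
    [[-0.008, 0.016, 0.002], [0, 0, -0.09]],
    [[-0.012, 0.029, 0.002], [0, 0, -0.133]],
    [[-0.017, 0.048, 0.002], [0, 0, -0.2]],
    [[-0.019, 0.054, 0.002], [0, 0, -0.222]]
  ]
}}

```text
time_s: 12.65
tcp_pos: [0.5162, 0.2438, 0.0742]
eef_rot: [-90.0, 71.9, 40.0]
contact_force: [1.5, 0.7, -3.9]
gripper_width: 0.0238
```

```bash
python3 g1.py | head -1
cat > v.py <<'E'
from g import *
import sys
print(bead(s))
p=r.capture("side");save(p,sys.argv[1],(265,220,365,295),8)
W=cloud(p).reshape(-1,3);n=np.array([.5294,.2549])
L=(W-np.r_[n,0])@B
m=(abs(L[:,0])<.058)&(abs(L[:,1])<.098)&(abs(L[:,1])>.062)&(L[:,2]<.03)&(L[:,2]>-.01)
q=L[m];A=np.c_[q[:,:2],np.ones(len(q))];k=np.linalg.lstsq(A,q[:,2],rcond=None)[0]
print("plate slope deg",np.degrees(k[:2]),"z mm",k[2]*1000,len(q))
for nm in ("plain_edge","yellow_edge","nest"):
    print(nm,[(round(d['score'],2),np.round(d['uv'])) for d in r.find_in(p,nm)[:1]])
E
python3 v.py s2.png
```

```text
12.65 [0.51617123 0.24384629 0.0741973 ] 0.023813710864248726 [ 1.47454911  0.71011842 -3.93463602] [-0.59273023  0.62366373 -0.08859889]
12.65 [0.51617123 0.24384629 0.0741973 ] 0.023813710864248726 [ 1.47454911  0.71011842 -3.93463602] [-0.59273023  0.62366373 -0.08859889]
('tilt', array([18.1, -0. , -0. ]), 'yellow', array([-0.1, -2.3, 13.8]), 'plain', array([-0.1, -0.1,  0.1]))
plate slope deg [1.15650662 0.07316258] z mm 14.305239491831731 634
plain_edge [(0.78, array([308., 257.]))]
yellow_edge [(0.25, array([302., 270.]))]
nest [(0.72, array([300., 270.]))]
```

View pics/s2.png

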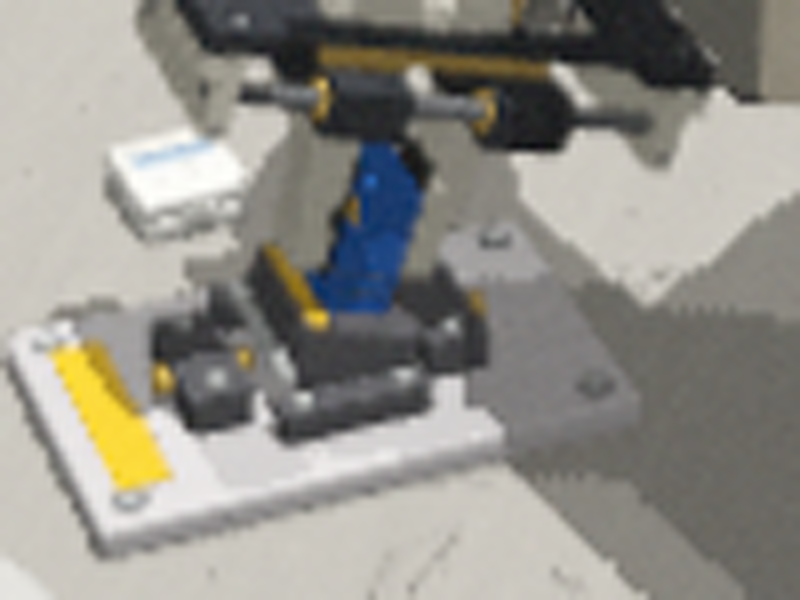

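```bash
cat > g2.py <<'E'
from g import *
for a in (14,9,5,0,-4,-8,-12,-16): print(a,units(*tcp(1,a,.015),s))
print(bead(s))
E
python3 g2.py
```

```text
12.85 [0.5164053  0.24396645 0.07408505] 0.023846955815670152 [-2.52657647 -0.469286    2.79547009] [-0.73791568  1.71531154  0.14365164]
14 ([-0.014, -0.04, -0.0], [-0.0, -0.001, 0.087])
9 ([-0.023, -0.072, -0.0], [-0.0, -0.001, 0.198])
5 ([-0.029, -0.098, -0.0], [-0.0, -0.001, 0.287])
0 ([-0.033, -0.13, -0.0], [-0.0, -0.001, 0.398])
-4 ([-0.034, -0.156, -0.0], [-0.0, -0.001, 0.487])
-8 ([-0.034, -0.183, -0.0], [-0.0, -0.001, 0.576])
-12 ([-0.032, -0.209, -0.0], [-0.0, -0.001, 0.665])
-16 ([-0.028, -0.235, -0.0], [-0.0, -0.001, 0.754])
('tilt', array([17.9, -0. , -0. ]), 'yellow', array([-0. , -2.1, 13.6]), 'plain', array([-0., -0.,  0.]))
```

Emit:
{"op": "send_rows", "data": {
  "plan": [
    [[-0.012, -0.035, 0], [0, 0, 0.08]],
    [[-0.018, -0.054, 0], [0, 0, 0.14]],
    [[-0.023, -0.072, 0], [0, 0, 0.2]],
    [[-0.029, -0.098, 0], [0, 0, 0.287]],
    [[-0.033, -0.13, 0], [0, 0, 0.398]]
  ]
}}

```text
time_s: 13.35
tcp_pos: [0.5288, 0.2548, 0.0846]
eef_rot: [86.3, 89.7, -143.7]
contact_force: [0.2, 0.7, -3.5]
gripper_width: 0.0235
```

```bash
python3 g2.py
```

```text
13.35 [0.52881401 0.25477197 0.08464314] 0.023469222966795295 [ 0.23777001  0.70219694 -3.51849664] [ 0.06306094 -0.15024122  0.00323375]
14 ([0.045, 0.075, -0.002], [-0.001, 0.0, -0.317])
9 ([0.026, 0.048, -0.002], [-0.001, 0.0, -0.206])
5 ([0.013, 0.026, -0.002], [-0.001, 0.0, -0.117])
0 ([-0.001, -0.004, -0.002], [-0.001, 0.0, -0.006])
-4 ([-0.011, -0.029, -0.002], [-0.001, 0.0, 0.083])
-8 ([-0.018, -0.054, -0.002], [-0.001, 0.0, 0.171])
-12 ([-0.024, -0.079, -0.002], [-0.001, 0.0, 0.26])
-16 ([-0.029, -0.105, -0.002], [-0.001, 0.0, 0.349])
('tilt', array([-0.3,  0. , -0. ]), 'yellow', array([-0.4, -0.9, 14.7]), 'plain', array([-0.4, -0.9, 15. ]))
```

Emit:
{"op": "send_rows", "data": {
  "plan": [
    [[-0.011, -0.029, 0], [0, 0, 0.083]],
    [[-0.018, -0.054, 0], [0, 0, 0.171]],
    [[-0.024, -0.079, 0], [0, 0, 0.26]],
    [[-0.029, -0.105, 0], [0, 0, 0.349]],
    [[-0.029, -0.105, 0], [0, 0, 0.349]]
  ]
}}

```text
time_s: 13.85
tcp_pos: [0.5415, 0.2657, 0.0869]
eef_rot: [89.9, 73.7, -140.0]
contact_force: [-0.9, -1.3, -2.6]
gripper_width: 0.024
```

```bash
cat > g3.py <<'E'
from g import *
print(bead(s))
for a,z in ((-16,.12),(-8,.12),(0,.11)):
    p,Q=tcp(1,a,.015);p=T0*[1,1,0]+np.array([0,0,z]) if a!=-16 else p+[0,0,.025]
    print(a,units(p,Q,s))
E
python3 g3.py; python3 v.py s3.png
```

```text
13.85 [0.54151106 0.26569912 0.0869386 ] 0.023967436303715187 [-0.88848669 -1.25810851 -2.6207976 ] [ 0.41067708 -0.65412148  0.02978717]
('tilt', array([-16.3,   0. ,  -0. ]), 'yellow', array([-0.6,  0.7, 13.1]), 'plain', array([-0.6,  2.4, 25.4]))
-16 ([-0.17, 0.056, -0.003], [-0.0, 0.001, -0.007])
-8 ([-0.181, 0.165, -0.003], [-0.0, 0.001, -0.184])
0 ([-0.117, 0.146, -0.003], [-0.0, 0.001, -0.362])
13.85 [0.54151106 0.26569912 0.0869386 ] 0.023967436303715187 [-0.88848669 -1.25810851 -2.6207976 ] [ 0.41067708 -0.65412148  0.02978717]
('tilt', array([-16.3,   0. ,  -0. ]), 'yellow', array([-0.6,  0.7, 13.1]), 'plain', array([-0.6,  2.4, 25.4]))
plate slope deg [ 0.7393392  -0.01617351] z mm 14.160961783055194 653
plain_edge [(0.7, array([302., 256.]))]
yellow_edge [(0.78, array([301., 256.]))]
nest [(0.71, array([303., 270.]))]
```

View pics/s3.png

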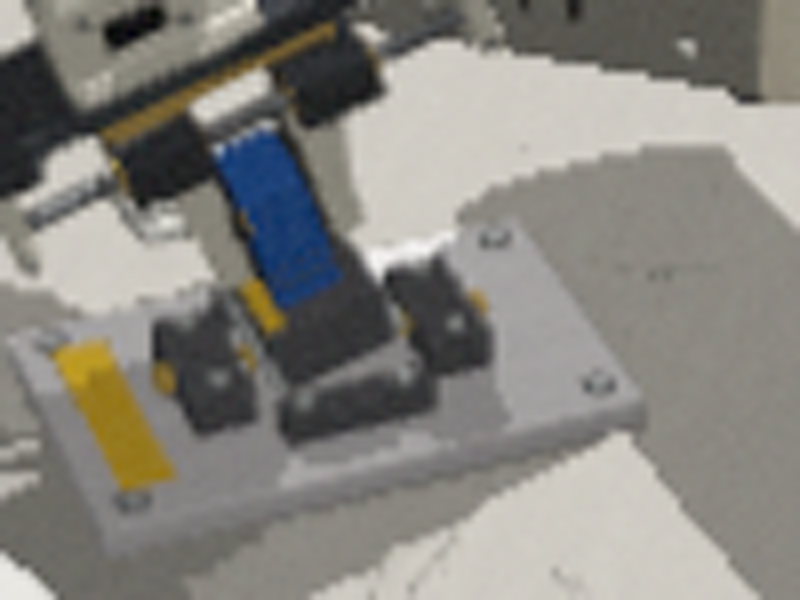

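Emit:
{"op": "send_rows", "data": {
  "plan": [
    [[-0.03, 0.01, 0], [0, 0, 0]],
    [[-0.07, 0.023, 0], [0, 0, 0]],
    [[-0.11, 0.036, 0], [0, 0, 0]],
    [[-0.15, 0.05, 0], [0, 0, 0]],
    [[-0.17, 0.056, 0], [0, 0, 0]]
  ]
}}

```text
time_s: 14.55
tcp_pos: [0.54, 0.2643, 0.1166]
eef_rot: [89.8, 74.1, -140.1]
contact_force: [-0.1, -0.1, -4.4]
gripper_width: 0.0238
```

```bash
cat > g4.py <<'E'
from g import *
print(bead(s)); print(units(T0*[1,1,0]+np.array([0,0,.11]),down(220.1),s))
E
python3 g4.py
```

```text
14.55 [0.53998335 0.26431369 0.11664963] 0.02375789464470594 [-0.05195818 -0.13854726 -4.36948777] [ 0.89170666 -1.08157147  0.01236879]
('tilt', array([-15.9,   0. ,  -0. ]), 'yellow', array([-0.5, -1. , 42.8]), 'plain', array([-0.5,  0.7, 54.8]))
([0.068, 0.078, -0.003], [-0.001, 0.001, -0.353])
```

Emit:
{"op": "send_rows", "data": {
  "plan": [
    [[0.01, 0.015, 0], [0, 0, -0.07]],
    [[0.02, 0.03, 0], [0, 0, -0.14]],
    [[0.035, 0.048, 0], [0, 0, -0.22]],
    [[0.05, 0.065, 0], [0, 0, -0.3]],
    [[0.065, 0.078, 0], [0, 0, -0.353]]
  ]
}}

```text
time_s: 15.05
tcp_pos: [0.5287, 0.2548, 0.111]
eef_rot: [-70.2, 89.8, 59.9]
contact_force: [1.0, -1.0, -3.5]
gripper_width: 0.0239
```

Emit:
{"op": "send_rows", "data": {
  "plan": [
    [[0, 0, 0], [0, 0, 0]],
    [[0, 0, 0], [0, 0, 0]],
    [[0, 0, 0], [0, 0, 0]],
    [[0, 0, 0], [0, 0, 0]],
    [[0, 0, 0], [0, 0, 0]]
  ]
}}

```text
time_s: 15.55
tcp_pos: [0.529, 0.255, 0.1107]
eef_rot: [-63.5, 89.9, 66.6]
contact_force: [-0.3, -0.1, -4.1]
gripper_width: 0.0238
```

```bash
python3 g4.py; python3 v.py s4.png
cat > y.py <<'E'
from g import *
# block tilt from the stem's visible faces: fit planes on side & scene clouds
for n in ("side","scene"):
    W=cloud(r.capture(n)).reshape(-1,3)
    m=(np.hypot(W[:,0]-.622,W[:,1]-.16)<.05)&(W[:,2]>.012)&(W[:,2]<.03);q=W[m];print(n,"lensbox",len(q),np.median(q[:,2]) if len(q) else 0)
    L=(W-np.r_[.5294,.2549,0])@B
    for lo,hi in ((.009,.018),(.03,.1)):
        m=(abs(L[:,0])<.065)&(abs(L[:,1])<(.105 if lo<.02 else .032))&(L[:,2]>lo)&(L[:,2]<hi)
        q=L[m]*1000;print(lo,len(q),np.round(np.percentile(q,[1,50,99],axis=0),1).tolist())
E
python3 y.py
```

```text
15.55 [0.52897775 0.25502068 0.11068915] 0.023779460606152762 [-0.30676732 -0.09513176 -4.11630808] [ 0.01025154  0.00086958 -0.04091515]
('tilt', array([ 0.1,  0. , -0. ]), 'yellow', array([-0.5, -0.2, 40.9]), 'plain', array([-0.5, -0.2, 40.9]))
([0.005, -0.002, -0.003], [-0.001, 0.001, 0.002])
15.55 [0.52897775 0.25502068 0.11068915] 0.023779460606152762 [-0.30676732 -0.09513176 -4.11630808] [ 0.01025154  0.00086958 -0.04091515]
('tilt', array([ 0.1,  0. , -0. ]), 'yellow', array([-0.5, -0.2, 40.9]), 'plain', array([-0.5, -0.2, 40.9]))
plate slope deg [ 1.03441738 -0.07926948] z mm 14.312939361479955 655
plain_edge [(0.56, array([304., 249.]))]
yellow_edge [(0.89, array([306., 250.]))]
nest [(0.91, array([306., 270.]))]
15.75 [0.52877921 0.25485669 0.11078804] 0.023945384145697968 [-0.0181925  -0.03655376 -3.29012896] [-0.02667461 -0.03604005  0.00421901]
side lensbox 135 0.01854310683856475
0.009 1283 [[-63.3, -98.2, 9.6], [-21.4, 10.7, 14.4], [57.3, 98.2, 17.7]]
0.03 334 [[-44.1, -24.5, 30.5], [-21.0, 7.6, 76.5], [31.2, 27.1, 99.3]]
scene lensbox 90 0.017311342132005025
0.009 516 [[-54.8, -102.2, 9.2], [18.5, -36.8, 13.4], [61.6, 94.8, 17.9]]
0.03 150 [[-33.6, -30.5, 30.5], [9.1, -19.7, 75.2], [41.5, 23.6, 98.3]]
```

View pics/s4.png

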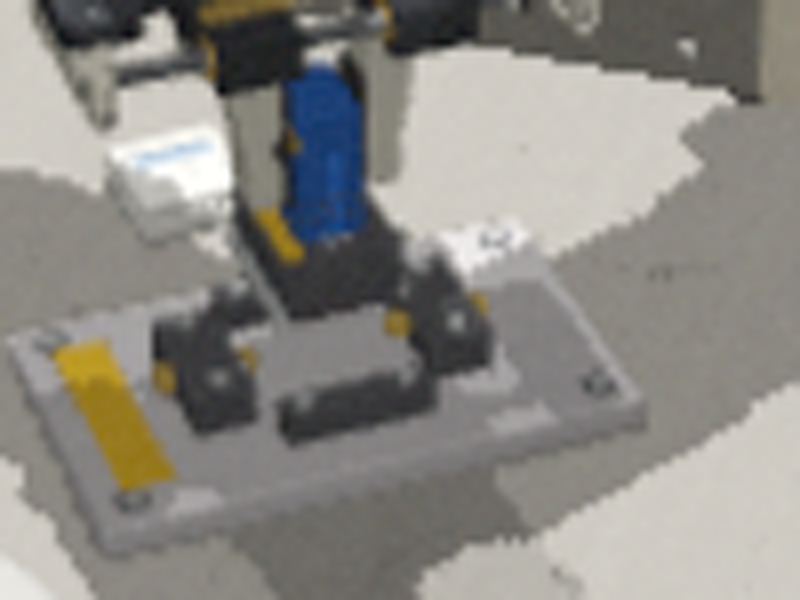

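```bash
cat > z.py <<'E'
from g import *
for n in ("side","scene"):
  acc=[]
  for _ in range(6):
    p=r.capture(n);W=cloud(p).reshape(-1,3);acc.append((W-np.r_[.5290,.2550,0])@B)
  L=np.concatenate(acc)*1000;
  m=(abs(L[:,0])<26)&(abs(L[:,1])<23)&(abs(L[:,2]-81)<5)&((abs(L[:,1])>14)|(abs(L[:,0])>20));q=L[m]
  for _ in range(6):
    A=np.c_[q[:,:2],np.ones(len(q))];k=np.linalg.lstsq(A,q[:,2],rcond=None)[0];e=q[:,2]-A@k;q=q[abs(e)<2.5*np.std(e)+.1]
  print(n,"shoulder plane: slope x,y deg",np.degrees(k[:2]).round(2),"z",k[2].round(2),len(q),np.std(e).round(2),np.percentile(q[:,:2],[2,98],axis=0).round(0).tolist())
  sgn=-1 if n=="side" else -1
  m=(abs(L[:,0]+28)<4)&(abs(L[:,1])<20)&(L[:,2]>45)&(L[:,2]<83);q=L[m];
  b=[(y,round(float(np.percentile(q[abs(q[:,1]-y)<3][:,2],3)),1),round(float(np.percentile(q[abs(q[:,1]-y)<3][:,2],97)),1)) for y in range(-15,16,6) if (abs(q[:,1]-y)<3).sum()>5]
  print("x- face y,zmin,zmax",b)
  # stem faces: normal tilt, +-y shift of stem surface with height
  m=(abs(L[:,0])<22)&(abs(L[:,1])<16)&(L[:,2]>86)&(L[:,2]<128)
  q=L[m];f=q[q[:,0]<-14];
  for lo in (88,96,104,112,120):
    g=f[(f[:,2]>=lo)&(f[:,2]<lo+8)]
    if len(g)>5: print(lo,len(g),np.percentile(g[:,1],[3,97]).round(1))
E
python3 z.py
```

```text
15.85 [0.52875381 0.25484298 0.11089967] 0.02358159419293578 [-0.22470256 -0.23955334 -4.52853276] [-0.00388193  0.00354359  0.02536421]
side shoulder plane: slope x,y deg [-1.74  0.45] z 80.65 348 1.99 [[-26.0, -22.0], [20.0, 22.0]]
x- face y,zmin,zmax [(-15, 55.9, 80.7), (-9, 56.8, 82.2), (-3, 56.0, 81.6), (3, 55.8, 81.1), (9, 56.4, 82.3), (15, 58.0, 81.6)]
88 117 [-11.4  11.6]
96 120 [-11.9  11.7]
104 130 [-12.   11.8]
112 128 [-12.2  13.2]
120 117 [-12.8  11.3]
scene shoulder plane: slope x,y deg [-0.08  0.5 ] z 80.41 151 2.37 [[-24.0, -23.0], [25.0, 21.0]]
x- face y,zmin,zmax []
```

Block is level to about half a degree, its top at the expected height. Handing in.

```bash
python3 -c "
from h import *
print(r.get_state()['time_s'],r.close_job())"
```

```text
the job is handed in; nothing more can be done
16.45 None
```

The job is done and handed in at about 16.5 s, well inside the 53 s limit; no verdict is reported.

**What I did**
- **Lens box:** I took the smaller white lens box off the stem and set it down on bare table at about (0.622, 0.159).
- **Block:** I gripped the stem across its 24 mm side at 60 N. I tilted the block +18° about the plain bead, which raised the yellow edge about 14 mm with the plain edge still seated. I then tilted it to −16° about the yellow bead, which put the plain edge at about 25 mm and the yellow edge at about 13 mm. Finally I lifted it and levelled it.

**Last checks**
- **Block:** it is about 41 mm above its seat, and two cameras put its tilt across the beads within about 0.5°. Along the beads, one camera read −0.1° and the other −1.7°, from a noisy plane fit.
- **Contact:** the vertical force was 3.3–4.5 N, about the block's weight. In the last picture the block touches only the gripper.
- **Lens box:** it lies flat, with its top measured at 17–18.5 mm against a nominal 19 mm.
- **Nest:** it shows no lift or visible shift, with its plate at 14.3 mm. The side-camera plane fit gave about 1° of slope along the nest's x. It gave the same slope earlier in the rocking, so I take it as a depth-camera error.

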